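# Find the true edger blade on the knife-edge balancer

## Robot

A 6-joint arm with a two-finger parallel gripper is mounted at the origin on a cart in front of the work surface, level with it; the furniture and walls round the work are solid. World frame = base frame: x ahead of the robot, y to its left, z up, the work surface at z = 0. Lengths are in m, angles in rad, forces in N, time in s.
With the tool pointing down it reaches from about 0.25 to 0.775 m from the base axis. Payload 4 kg.
Tool frame: the origin (TCP) lies at the very end of the fingers, on their centre line; the grasp point (between the pads) lies 19 mm behind it (robot.tcp_to_grasp is the distance from the TCP to the grasp point, in m); z points along the fingers, y is the line along which they close (so a half turn about z gives the same grasp; the last joint's range is limited). The gripper opens to 94 mm and grips with 3 to 60 N. Pads are 16 mm wide; open, the fingers measure 119 mm over their backs; the gripper's body (75 mm by 177 mm) begins 78 mm behind the grasp point.
Start: joints at [-1.409, 0.087, 1.371, -0, 1.684, -0.103], TCP at [0.144, -0.531, 0.206] pointing down, gripper open.
Joint ranges: [-3.1, 3.1], [-0.76, 2.03], [0.27, 2.55], [-1.08, 4.22], [0.17, 2.65], [-2.57, 2.57]. Speed limits (rad/s): [2.79, 2.79, 3.14, 3.14, 3.14, 3.14].

## Interface

Orientations are given as [roll, pitch, yaw] about the fixed x, y, z axes, in that order (R = Rz(yaw) Ry(pitch) Rx(roll)).
In Python, from bench import robot gives the robot as it stands.
- The arm moves only by the tool advance, called after "Request:" by a JSON object that holds its "op" and its "data". Schema: {"type":"object","properties":{"ticks":{"type":"array","items":{"type":"array","prefixItems":[{"type":"number"},{"type":"array","items":{"type":"number"},"minItems":3,"maxItems":3},{"type":"number"}],"minItems":3,"maxItems":3},"minItems":1,"maxItems":20},"only":{"type":"string"},"quiet":{"type":"boolean"},"lines":{"type":"string"}},"required":["ticks"],"additionalProperties":false}. ticks is a list of rows, 1 to 20 of them, each written [opening, [dx, dy, dz], turn]: the finger opening in m, then dx, dy, dz in m, then a turn about the tool's z in rad; each row shifts and turns the commanded pose from where the row before left it, along the tool's axes as they then stand; what a row does not reach is not made up. A row lasts 1/12 s, in which the tool goes at most 0.0417 m and 0.125 rad, less where a joint would pass 70% of its speed; a pose out of reach is approached as far as the arm can. The fingers move at their own pace and stop on an object; the grip force is fixed at half the most. Time passes only in rows, so rows that do not move let the fingers close. The tool returns the time, the measured TCP pose, the force, the opening and the grip force at its end. only (a regular expression) keeps the lines of the reply that match it, lines (a string "A,B") keeps lines A to B, and quiet returns only ok. Input that does not fit is refused with a message, and nothing moves.
- robot.get_obs(): the state, without advancing time (a new reading comes with each control period).
- robot.snapshot(name): name is "scene" or "top" or "wrist"; returns a dict with "color" (480x640x3 uint8, blue, green, red), "fx", "fy", "cx", "cy" (pixels), "k1" (the pictures are not rectified: a ray, as slopes to the right and down, at radius r is drawn at 1 + k1 r^2 times it, then the intrinsics apply), "extrinsics" (4x4, takes a point from world to camera coordinates). Camera axes: x right, y down, z forward; pixel columns grow to the right and rows downward; lengths in m; the calibration is good to about 2 mm. A picture is of the moment at which its call begins. There is no depth.
- robot.close_job(): hands the job in; it is judged then, once.
The state is a dict: "time": time; "joint_positions": joint angles; "qvel": joint speeds; "joint_torque": joint torques, N m; "tool_pos": TCP position; "ee_rot": TCP orientation; "wrist_force": force on the tool from outside, world axes, zero at the start; "wrist_torque": the same for the moment, N m; "width": finger opening in m; "finger_force": force on a finger pad.
Only numpy, scipy, OpenCV 4.12 (cv2) and the standard library are available. Lean on these libraries where they do the work, as an engineer would, in place of code of your own. Each camera call takes 0.05 s, during which the arm holds its last target. There are 200 camera calls.

## Task

Two freshly ground edger blades look alike, but one of them has come out heavier at one end. Try them on the knife-edge balancer to find out which, before you reject any: leave the true blade seated in the balancer's cradle, resting level between the jaws, and lay the lopsided one flat in the red reject tray, hub up. Leave the mug, the tape measure and the pin spanner where they are.

Things in the scene. Friction and masses are not known exactly. Their poses are not given: they have to be found in the camera images.
- blade_1: one of two look-alike edger blades: flat grey steel bar, 180 mm long (y), 40 wide (x), 6 thick, a bright ground bevel at each end, about 0.42 kg. A dark hexagonal hub, 32 across flats, stands on its middle, top 40 above the bar's underside; two flats face along the bar (+-y), so fingers closing along the bar take it squarely. Origin: centre of the underside, z up. Fits either way round
- blade_2: the other edger blade, of the same shape, size and look as blade_1; axes and origin as there. Both lie flat on the bench at the start, hub up
- balancer: knife-edge balancer fixed to the bench: green base 130 (x) by 170 mm (y) with two uprights (52 either side in x, tops at 82) carrying the cradle's knife edges 75 above the bench; the cradle's cheeks, inner faces 36 either side in x, reach 86. Red needle, white scale. Origin: middle of the base at bench height; x along the knife edges, y along the cradle, z up
- cradle_seat (a point): middle of the aluminium cradle's floor, where the middle of a blade's underside rests; when level, 55 mm straight above the balancer's origin. y along the cradle, z normal to the floor. A blade lies along y between four jaws (66 either way in y) and two end lips, play 1.5 each side; jaws and lips stand 18 high, flared outward by 6 over their upper 10
- cradle (a joint): rocking angle of the cradle on its knife edges, rad: 0 level, positive with its +y end up, stops at -0.15 and 0.15; free to swing, hangs level when empty. With a true blade it settles within about 0.05 of level in a second or two; a blade heavier at one end tips it to a stop
- reject_tray: red steel tray fixed to the bench, 210 (x) by 120 mm (y) outside, 34 high, walls 4, inner floor 4 above the bench. Origin: middle of its underside. A blade fits in lying along the tray's x
- tea_mug: green and white mug standing left of the blades, 101 mm high; bystander
- tape_measure: yellow tape measure, 80 mm long; bystander
- pin_spanner: grey two-pin spanner lying flat, 132 mm long; bystander

How it is judged:
On the way:
1. a blade has been set down in the cradle and let go, to see whether it tips, while the reject tray is still empty (((x of blade_1 in the frame of cradle_seat between -0.005 and 0.005 m and y of blade_1 in the frame of cradle_seat between -0.005 and 0.005 m and z of blade_1 in the frame of cradle_seat between -0.004 and 0.004 m and angle between the y axis of blade_1 and the y axis of cradle_seat, either way round below 0.06 rad) or (x of blade_2 in the frame of cradle_seat between -0.005 and 0.005 m and y of blade_2 in the frame of cradle_seat between -0.005 and 0.005 m and z of blade_2 in the frame of cradle_seat between -0.004 and 0.004 m and angle between the y axis of blade_2 and the y axis of cradle_seat, either way round below 0.06 rad)) and contact force between the fingers and anything else below 0.5 N and not (x of blade_1 in the frame of reject_tray between -0.1 and 0.1 m and y of blade_1 in the frame of reject_tray between -0.055 and 0.055 m and z of blade_1 in the frame of reject_tray below 0.015 m) and not (x of blade_2 in the frame of reject_tray between -0.1 and 0.1 m and y of blade_2 in the frame of reject_tray between -0.055 and 0.055 m and z of blade_2 in the frame of reject_tray below 0.015 m)), for 0.3 s.
At the end, for the whole second after the job is handed in: One blade is seated in the cradle (within 5 mm of the middle of its floor, square to it within 0.06 rad, right side up and down on the floor within 4 mm) with the cradle at rest within 0.07 rad of level; the other blade lies flat (within 0.12 rad) and at rest on the floor of the red tray, hub up (value of joint cradle between -0.07 and 0.07 rad and velocity of joint cradle between -0.1 and 0.1 rad/s and ((x of blade_1 in the frame of cradle_seat between -0.005 and 0.005 m and y of blade_1 in the frame of cradle_seat between -0.005 and 0.005 m and z of blade_1 in the frame of cradle_seat between -0.004 and 0.004 m and angle between the y axis of blade_1 and the y axis of cradle_seat, either way round below 0.06 rad and linear speed of each of blade_1, blade_2 below 0.02 m/s and x of blade_2 in the frame of reject_tray between -0.1 and 0.1 m and y of blade_2 in the frame of reject_tray between -0.055 and 0.055 m and z of blade_2 in the frame of reject_tray below 0.015 m and angle between blade_2's own z axis and vertical below 0.12 rad) or (x of blade_2 in the frame of cradle_seat between -0.005 and 0.005 m and y of blade_2 in the frame of cradle_seat between -0.005 and 0.005 m and z of blade_2 in the frame of cradle_seat between -0.004 and 0.004 m and angle between the y axis of blade_2 and the y axis of cradle_seat, either way round below 0.06 rad and linear speed of each of blade_2, blade_1 below 0.02 m/s and x of blade_1 in the frame of reject_tray between -0.1 and 0.1 m and y of blade_1 in the frame of reject_tray between -0.055 and 0.055 m and z of blade_1 in the frame of reject_tray below 0.015 m and angle between blade_1's own z axis and vertical below 0.12 rad))); the robot touches nothing.
It fails at once if a bystander (mug, tape measure or pin spanner) is shifted by more than 3 cm (distance of any of tea_mug, tape_measure, pin_spanner from where it was at the start of the episode above 0.03 m).
It also fails if it takes over 69 s, if anything falls off the work surface, if the arm or the gripper's body presses on something with over 40 N, if the wrist force passes 120 N, or if a joint passes its speed limit or range.

## Working session

There is one attempt and no reset: what is moved stays moved. The work goes in short steps, Python scripts to look and compute and a tool call to move; the robot and the scene stay as the last step left them, time stands still between calls to the robot, and variables do not carry over. Pictures are saved under pics/ and viewed, at most 10 in all, crops included, and the job is handed in when it is done.

```bash
ls; mkdir -p pics; python3 - <<'E'
from bench import robot
import cv2,json
for n in("top","scene"):
    s=robot.snapshot(n); cv2.imwrite(f"pics/{n}0.png",s["color"])
    print(n,s["fx"],s["fy"],s["cx"],s["cy"],s["k1"],s["extrinsics"])
print(robot.get_obs())
E
```

```text
bench.py
pics
top 512.7465164465297 512.7465164465297 316.97101626633213 241.08804409619714 -0.12190966370549225 [[ 0.0121012  -0.9999205  -0.00354259  0.16859188]
 [-0.981102   -0.01118909 -0.19316745  0.55513145]
 [ 0.19311245  0.0058132  -0.98115941  1.11104795]
 [ 0.          0.          0.          1.        ]]
scene 617.0577156148664 617.0577156148664 318.5854675930172 233.80197594071802 -0.15706165907087832 [[-0.45375009 -0.89086954  0.02150155  0.4088161 ]
 [-0.54317668  0.25736926 -0.7991997   0.33741851]
 [ 0.70644883 -0.37431608 -0.60068088  1.206572  ]
 [ 0.          0.          0.          1.        ]]
{'time': 0.1, 'joint_positions': array([-1.40911855e+00,  8.78681209e-02,  1.37208910e+00, -3.52123685e-05,
        1.68362063e+00, -1.03093484e-01]), 'qvel': array([-0.00010922, -0.00213851, -0.00556995, -0.00036748, -0.00105324,
       -0.00111132]), 'joint_torque': array([ 2.03300769e-03, -3.41252840e+01, -3.03300834e+01,  7.20197009e-02,
        3.04408895e-02, -9.76221872e-05]), 'tool_pos': array([ 0.14383472, -0.53034035,  0.20443544]), 'ee_rot': array([-3.13961439e+00, -1.69488540e-04,  2.64767161e-01]), 'wrist_force': array([ 0.18154824, -0.0085508 ,  0.5572506 ]), 'wrist_torque': array([0.00056538, 0.02704085, 0.07702105]), 'finger_force': 0.0, 'width': 0.09384133893329731}
```

View pics/top0.png

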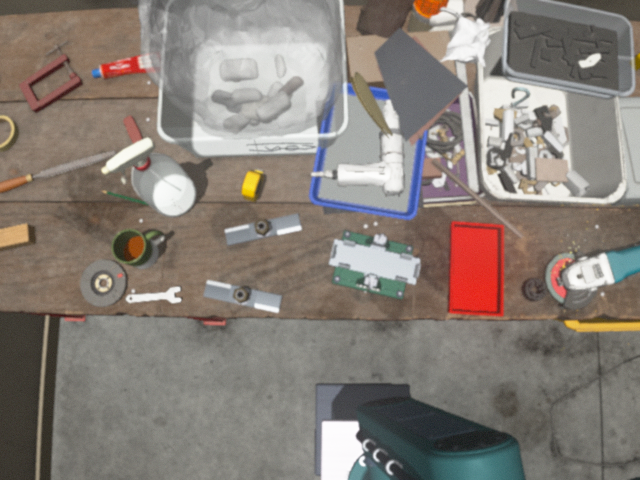

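View pics/scene0.png

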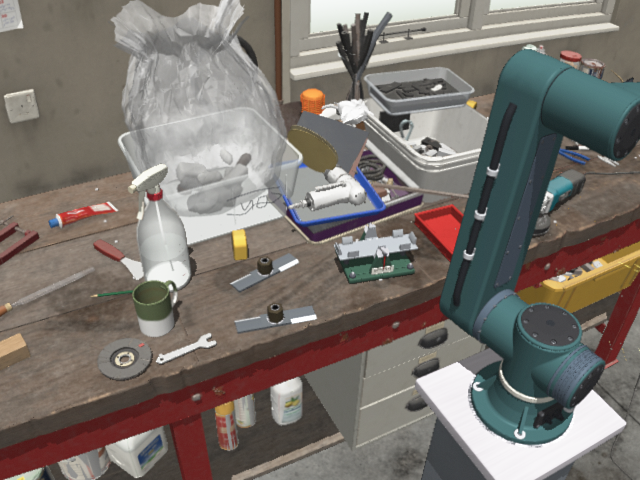

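The top picture shows the blades at about (263,228) and (243,294), the balancer at (376,263) and the tray at (477,269). The mug is at (130,247), the spanner at (155,296) and the tape at (252,184). I'll zoom in to measure.

```bash
cat > h.py <<'E'
import numpy as np, cv2
from bench import robot
def cam(s):
    K=np.array([[s["fx"],0,s["cx"]],[0,s["fy"],s["cy"]],[0,0,1]]); return K,np.array([s["k1"],0,0,0,0.]),np.array(s["extrinsics"])
def px2w(s,pts,z):
    K,d,E=cam(s); n=cv2.undistortPoints(np.array(pts,float).reshape(-1,1,2),K,d)[:,0]
    R,t=E[:3,:3],E[:3,3]; c=-R.T@t
    v=np.c_[n,np.ones(len(n))]@R
    return c+v*((np.asarray(z)-c[2])/v[:,2])[:,None]
def w2px(s,P):
    K,d,E=cam(s); return cv2.projectPoints(np.array(P,float).reshape(-1,1,3),cv2.Rodrigues(E[:3,:3])[0],E[:3,3],K,d)[0][:,0]
E
python3 - <<'E'
from h import *
im=cv2.imread("pics/top0.png")
a=cv2.resize(im[205:320,200:310],None,fx=5,fy=5,interpolation=cv2.INTER_CUBIC)[:, :]
b=cv2.resize(im[222:302,320:430],None,fx=7,fy=7,interpolation=cv2.INTER_CUBIC)
cv2.imwrite("pics/bl.png",a);cv2.imwrite("pics/ba.png",b)
s=robot.snapshot("top")
hsv=cv2.cvtColor(im,cv2.COLOR_BGR2HSV)
m=((hsv[...,1]>180)&((hsv[...,0]<8)|(hsv[...,0]>172))).astype(np.uint8); m[:, :430]=0;m[:,520:]=0;m[:210]=0
r=cv2.minAreaRect(cv2.findNonZero(m)); print("tray",px2w(s,cv2.boxPoints(r),.034))
E
```

```text
tray [[ 0.39249173 -0.1247825   0.034     ]
 [ 0.60711324 -0.13922982  0.034     ]
 [ 0.60474522 -0.2696598   0.034     ]
 [ 0.38861138 -0.25083875  0.034     ]]
```

View pics/bl.png

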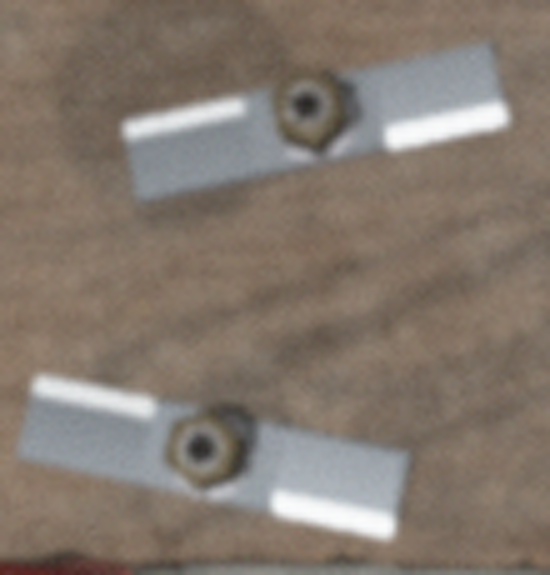

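View pics/ba.png

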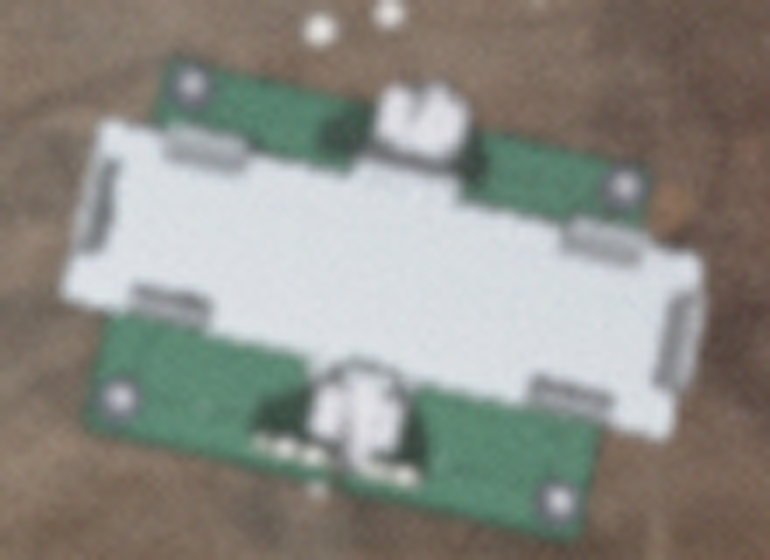

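The blades and balancer have clear corners in these crops, so I'll convert them to world positions.

```bash
python3 - <<'E'
from h import *
s=robot.snapshot("top")
def o(p,f,off): return (np.array(p,float)+.5)/f-.5+off
def rep(n,p,z):
    w=px2w(s,p,z); print(n,"mid",w.mean(0).round(4),"sides",np.linalg.norm(w-np.roll(w,-1,0),axis=1).round(3),
     "ang",[round(float(np.degrees(np.arctan2(*(w[j]-w[i])[[1,0]]))),1) for i,j in((1,0),(2,3),(3,0),(2,1))])
O=np.array([200,205]);B=np.array([320,222])
rep("far",o([(123,122),(490,42),(510,125),(140,201)],5,O),.006)
rep("near",o([(35,375),(410,452),(393,540),(18,457)],5,O),.006)
for z in (.01,.02):rep("base",o([(170,55),(655,180),(578,540),(88,430)],7,B),z)
rep("screws",o([(192,85),(625,187),(560,503),(120,400)],7,B),.015)
rep("cradle",o([(103,120),(703,255),(668,440),(62,298)],7,B),.055)
print("hubs",px2w(s,o([(306,103),(201,448)],5,O),.04))
print("uprights mid",px2w(s,o([(421,120),(357,415)],7,B),.08))
print("jaws c",px2w(s,o([(206,150),(600,242),(570,395),(170,305)],7,B),.073))
print("lips",px2w(s,o([(97,205),(682,342)],7,B),.073))
E
```

```text
far mid [0.5904 0.3051 0.006 ] sides [0.18  0.042 0.18  0.04 ] ang [103.2, 102.5, 14.6, 14.3]
near mid [0.4307 0.3482 0.006 ] sides [0.181 0.041 0.18  0.039] ang [79.3, 78.6, -9.0, -9.6]
base mid [0.5078 0.0437 0.01  ] sides [0.169 0.125 0.166 0.131] ang [75.9, 77.8, -11.9, -13.1]
base mid [0.5063 0.0447 0.02  ] sides [0.168 0.124 0.165 0.13 ] ang [75.9, 77.8, -11.9, -13.1]
screws mid [0.5094 0.0437 0.015 ] sides [0.15  0.109 0.149 0.11 ] ang [77.1, 77.3, -12.5, -12.6]
cradle mid [0.5081 0.0448 0.055 ] sides [0.199 0.062 0.2   0.06 ] ang [77.7, 77.3, -12.4, -12.0]
hubs [[0.59203662 0.30598015 0.04      ]
 [0.43130351 0.34856695 0.04      ]]
uprights mid [[0.55505992 0.03527955 0.08      ]
 [0.4605605  0.05637179 0.08      ]]
jaws c [[ 0.54591719  0.10336254  0.073     ]
 [ 0.51748503 -0.02236347  0.073     ]
 [ 0.46835994 -0.01188362  0.073     ]
 [ 0.49579749  0.11474804  0.073     ]]
lips [[ 0.52769364  0.13806495  0.073     ]
 [ 0.4855834  -0.04793994  0.073     ]]
```

Request:
{"op": "advance", "data": {"ticks": [[0.094, [0.027, -0.029, 0], 0], [0.094, [0.027, -0.029, 0], 0], [0.094, [0.027, -0.029, 0], 0], [0.094, [0.027, -0.029, 0], 0], [0.094, [0.027, -0.029, 0], 0], [0.094, [0.027, -0.029, 0], 0], [0.094, [0.027, -0.029, 0], 0], [0.094, [0.027, -0.029, 0], 0], [0.094, [0.027, -0.029, 0], 0], [0.094, [0.027, -0.029, 0], 0], [0.094, [0.027, -0.029, 0], 0], [0.094, [0.027, -0.029, 0], 0]]}}

```text
time: 1.2
tool_pos: [0.3659, -0.1083, 0.2056]
ee_rot: [3.141, -0.001, 0.265]
wrist_force: [0.6, -0.5, 0.7]
width: 0.0941
finger_force: 0.0
```

Request:
{"op": "advance", "data": {"ticks": [[0.094, [0.027, -0.029, 0], 0], [0.094, [0.027, -0.029, 0], 0], [0.094, [0.027, -0.029, 0], 0], [0.094, [0.027, -0.029, 0], 0], [0.094, [0.027, -0.029, 0], 0], [0.094, [0.027, -0.029, 0], 0], [0.094, [0.027, -0.029, 0], 0], [0.094, [0.027, -0.029, 0], 0], [0.094, [0.027, -0.029, 0], 0], [0.094, [0.027, -0.029, 0], 0], [0.094, [0.027, -0.029, 0], 0], [0.094, [0.027, -0.029, 0], 0.04], [0.094, [0, 0, 0], 0], [0.094, [0, 0, 0], 0]]}}

```text
time: 2.37
tool_pos: [0.587, 0.3119, 0.2023]
ee_rot: [3.14, 0.005, 0.228]
wrist_force: [0.5, -0.1, -0.4]
width: 0.094
finger_force: 0.0
```

```bash
python3 - <<'E'
from h import *
s=robot.snapshot("wrist");cv2.imwrite("pics/w1.png",s["color"])
o=robot.get_obs();print(o["tool_pos"],o["ee_rot"],s["fx"],s["k1"],np.array(s["extrinsics"]).round(3))
E
```

```text
[0.58687361 0.3105627  0.20389597] [3.14044591e+00 2.75174266e-03 2.26002004e-01] 347.70498762095343 0.013695829402508526 [[ 0.226 -0.974  0.002  0.171]
 [-0.941 -0.218  0.26   0.594]
 [-0.253 -0.06  -0.966  0.555]
 [ 0.     0.     0.     1.   ]]
```

View pics/w1.png

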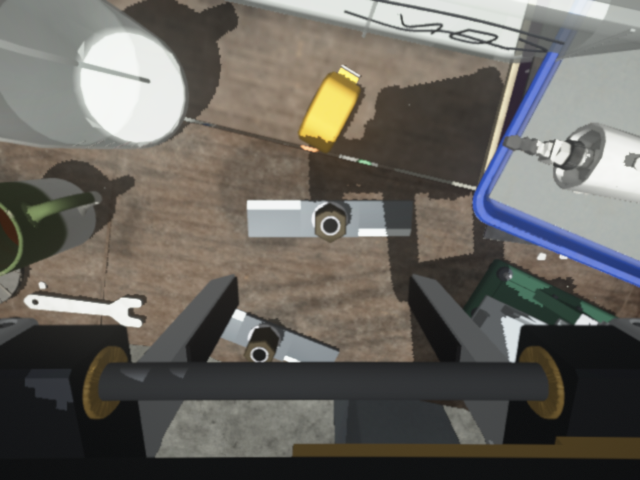

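The wrist picture shows the far blade with corners at about (248,201), (411,201), (411,238) and (247,238), and its hub top at (330,226). It lines up with the tool.

```bash
python3 - <<'E'
from h import *
s=robot.snapshot("wrist");o=robot.get_obs()
w=px2w(s,[(247.5,200.5),(411.5,200.5),(411,237.5),(246.5,237.5)],.006)
print(w.mean(0),np.linalg.norm(w-np.roll(w,-1,0),axis=1),np.degrees(np.arctan2(*(w[0]-w[1])[[1,0]])))
h=px2w(s,[(330,226)],.04)[0];print("hub",h)
t=(w.mean(0)+h)/2; y=o["ee_rot"][2];d=t-o["tool_pos"]
print(o["tool_pos"],y,"tool dx dy",d[0]*np.cos(y)+d[1]*np.sin(y),d[0]*np.sin(y)-d[1]*np.cos(y))
E
```

```text
[0.58997711 0.3042759  0.006     ] [0.17786811 0.04141851 0.18348954 0.04148178] 102.97274710949975
hub [0.58977582 0.30398249 0.04      ]
[0.58687663 0.30980429 0.20515606] 0.2248617333026377 tool dx dy 0.0016589236583560247 0.00620109525403935
```

Request:
{"op": "advance", "data": {"ticks": [[0.094, [0.0017, 0.006, 0.04], 0], [0.094, [0, 0, 0.04], 0], [0.094, [0, 0, 0.04], 0], [0.094, [0, 0, 0.03], 0], [0.094, [0, 0, 0.02], 0], [0.094, [0, 0, 0.015], 0], [0.094, [0, 0, 0.005], 0], [0.094, [0, 0, 0], 0], [0.03, [0, 0, 0], 0], [0.03, [0, 0, 0], 0], [0.03, [0, 0, 0], 0], [0.03, [0, 0, 0], 0], [0.03, [0, 0, 0], 0], [0.03, [0, 0, 0], 0]]}}

```text
time: 3.63
tool_pos: [0.5905, 0.3052, 0.016]
ee_rot: [-3.142, -0.001, 0.225]
wrist_force: [-0.1, -0.4, -0.4]
width: 0.0574
finger_force: 0.0
```

Request:
{"op": "advance", "data": {"ticks": [[0.03, [0, 0, 0.003], 0], [0.03, [0, 0, 0], 0], [0.03, [0, 0, 0], 0], [0.03, [0, 0, 0], 0], [0.03, [0, 0, 0], 0], [0.03, [0, 0, 0], 0], [0.03, [0, 0, 0], 0], [0.03, [0, 0, 0], 0], [0.03, [0, 0, 0], 0]]}}

```text
time: 4.38
tool_pos: [0.59, 0.305, 0.0121]
ee_rot: [-3.142, 0.0, 0.225]
wrist_force: [1.0, 0.7, -2.4]
width: 0.0318
finger_force: 30.0
```

Request:
{"op": "advance", "data": {"ticks": [[0.03, [0, 0, -0.02], 0], [0.03, [0, 0, -0.04], 0], [0.03, [0, 0, -0.04], 0], [0.03, [0, 0, -0.04], 0], [0.03, [-0.0174, 0.0294, 0], 0], [0.03, [-0.0174, 0.0294, 0], 0], [0.03, [-0.0174, 0.0294, 0], 0], [0.03, [-0.0174, 0.0294, 0], 0], [0.03, [-0.0174, 0.0294, 0], 0], [0.03, [-0.0174, 0.0294, 0], 0], [0.03, [-0.0174, 0.0294, 0], 0], [0.03, [-0.0174, 0.0294, 0], 0], [0.03, [0, 0, 0], 0.111], [0.03, [0, 0, 0], 0.111], [0.03, [0, 0, 0], 0.111], [0.03, [0, 0, 0], 0.112], [0.03, [0, 0, 0], 0], [0.03, [0, 0, 0], 0]]}}

```text
time: 5.88
tool_pos: [0.5064, 0.0446, 0.1518]
ee_rot: [3.141, 0.001, -0.217]
wrist_force: [-0.5, -0.4, -4.3]
width: 0.0321
finger_force: 30.0
```

```bash
python3 - <<'E'
from h import *
s=robot.snapshot("wrist");cv2.imwrite("pics/w2.png",s["color"])
o=robot.get_obs();print(o)
E
```

```text
{'time': 5.9333, 'joint_positions': array([-2.34417971e-02,  1.24363213e-02,  1.55504877e+00, -2.25489770e-04,
        1.57534893e+00,  1.76488542e+00]), 'qvel': array([ 3.05937283e-03, -6.20500038e-04, -6.40181400e-03,  5.29383065e-04,
        1.05176290e-05,  7.94461014e-03]), 'joint_torque': array([-7.01049878e-02, -3.25542855e+01, -3.19476771e+01,  2.39374931e-02,
       -7.43437023e-02,  1.30244473e-02]), 'tool_pos': array([0.50646521, 0.04466184, 0.15188606]), 'ee_rot': array([ 3.14113197e+00,  1.17456775e-03, -2.17532047e-01]), 'wrist_force': array([-0.33702998,  0.33142679, -3.33294382]), 'wrist_torque': array([0.0404462 , 0.00632229, 0.02225704]), 'finger_force': 29.992612302303314, 'width': 0.03129069302535174}
```

View pics/w2.png

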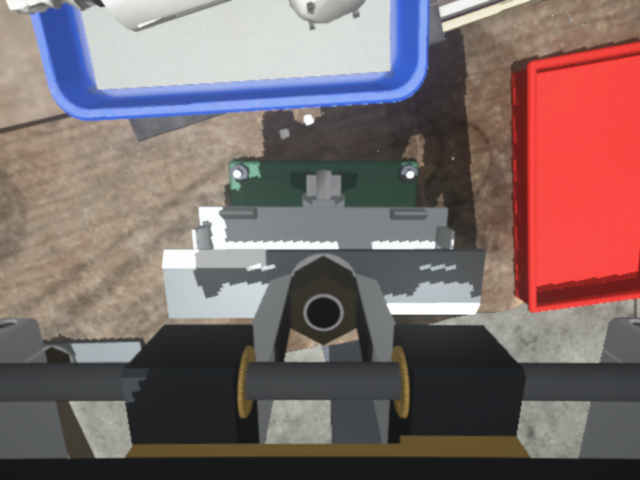

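The wrist picture shows the blade held square: its far edge runs (164,251) to (484,251), parallel to the cradle edge (200,208) to (447,208). I'll check the offsets.

```bash
python3 - <<'E'
from h import *
s=robot.snapshot("wrist");o=robot.get_obs();tp=o["tool_pos"];y=o["ee_rot"][2]
A=np.array([[np.cos(y),np.sin(y)],[np.sin(y),-np.cos(y)]])
def f(n,p,z): print(n,((px2w(s,p,z)-tp)[:,:2]@A.T*1000).round(1).tolist())
f("blade",[(164,251),(484,251),(481,315),(166,317)],tp[2]-.006)
f("screws",[(239,174),(409.5,174)],.015)
f("upright",[(323,174)],.082)
f("jaws",[(238,212),(408,212)],.073)
f("cradle far corners",[(200,207.5),(447,207.5)],.055)
f("lips",[(202,238),(445.5,238)],.073)
# tray corners, top rim
w=px2w(s,[(526,61),(536,309)],.034);print(w)
t=robot.snapshot("top");print(w2px(t,[[.5075,.0452,.055]]))
E
```

```text
blade [[20.9, -87.9], [21.0, 88.5], [-17.6, 91.4], [-19.0, -91.3]]
screws [[54.4, -75.0], [54.5, 76.9]]
upright [[58.7, -0.2]]
jaws [[30.1, -63.8], [30.3, 63.4]]
cradle far corners [[30.6, -98.2], [30.8, 98.7]]
lips [[10.1, -92.4], [10.2, 93.3]]
[[ 0.6104887  -0.1380704   0.034     ]
 [ 0.39853099 -0.13299568  0.034     ]]
[[374.2743198 261.5086127]]
```

Request:
{"op": "advance", "data": {"ticks": [[0.03, [0, 0, 0.03], 0], [0.03, [0, 0, 0.02], 0], [0.03, [0, 0, 0.01], 0], [0.03, [0, 0, 0.007], 0], [0.03, [0, 0, 0.005], 0], [0.03, [0, 0, 0.004], 0], [0.03, [0, 0, 0.003], 0], [0.03, [0, 0, 0], 0], [0.03, [0, 0, 0], 0]]}}

```text
time: 6.78
tool_pos: [0.5074, 0.0447, 0.0742]
ee_rot: [-3.141, -0.001, -0.22]
wrist_force: [0.7, 0.5, -4.5]
width: 0.0317
finger_force: 30.0
```

Request:
{"op": "advance", "data": {"ticks": [[0.03, [0, 0, 0.002], 0], [0.03, [0, 0, 0.002], 0], [0.03, [0, 0, 0.002], 0], [0.03, [0, 0, 0], 0], [0.03, [0, 0, 0], 0], [0.03, [0, 0, 0], 0]]}}

```text
time: 7.28
tool_pos: [0.5069, 0.0447, 0.0674]
ee_rot: [3.141, 0.0, -0.22]
wrist_force: [-0.0, 0.5, -4.2]
width: 0.0317
finger_force: 30.0
```

```bash
python3 - <<'E'
from h import *
o=robot.get_obs();print(o["tool_pos"],o["wrist_force"],o["wrist_torque"])
s=robot.snapshot("scene");c=s["color"];p=w2px(s,[[.5075,.0452,.07]])[0].astype(int);print(p)
c=c[p[1]-60:p[1]+60,p[0]-80:p[0]+80];cv2.imwrite("pics/s1.png",cv2.resize(c,None,fx=5,fy=5,interpolation=2))
E
```

```text
[0.5069007  0.04467588 0.06743146] [-0.04074927  0.52411999 -4.16174198] [-0.00074425  0.0094738   0.01683788]
[375 240]
```

View pics/s1.png

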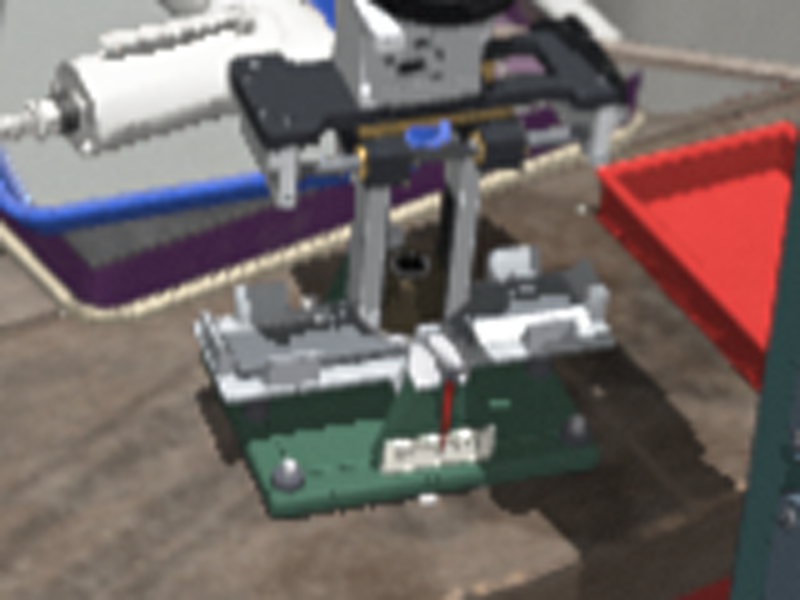

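The blade sits between the jaws and the needle is upright, so I'll release it and watch.

Request:
{"op": "advance", "data": {"ticks": [[0.06, [0, 0, 0], 0], [0.06, [0, 0, 0], 0], [0.06, [0, 0, 0], 0], [0.06, [0, 0, 0], 0], [0.06, [0, 0, 0], 0], [0.06, [0, 0, 0], 0], [0.06, [0, 0, 0], 0], [0.06, [0, 0, -0.02], 0], [0.06, [0, 0, -0.04], 0], [0.06, [0, 0, -0.04], 0], [0.06, [0, 0, 0], 0], [0.06, [0, 0, 0], 0], [0.06, [0, 0, 0], 0], [0.06, [0, 0, 0], 0], [0.06, [0, 0, 0], 0], [0.06, [0, 0, 0], 0], [0.06, [0, 0, 0], 0], [0.06, [0, 0, 0], 0]]}}

```text
time: 8.83
tool_pos: [0.5066, 0.0447, 0.1667]
ee_rot: [3.141, 0.001, -0.22]
wrist_force: [-0.4, -0.1, -0.8]
width: 0.0601
finger_force: 0.0
```

```bash
python3 - <<'E'
from h import *
s=robot.snapshot("scene");c=s["color"];w=robot.snapshot("wrist")["color"]
c=c[180:300,295:455];w=w[140:380,160:480]
cv2.imwrite("pics/s2.png",np.vstack([cv2.resize(c,(440,330),interpolation=2),cv2.resize(w,(440,260))]))
E
```

```text
(no output)
```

View pics/s2.png

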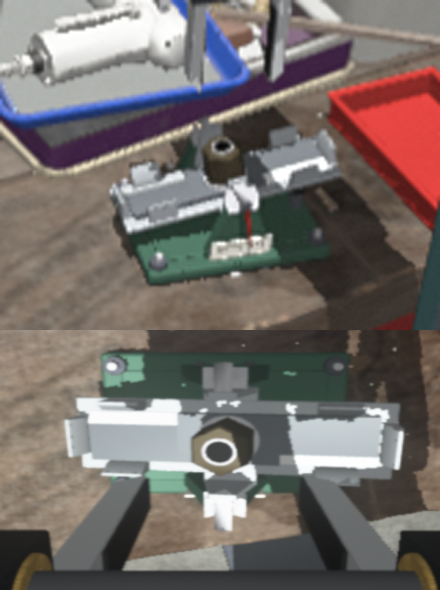

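The cradle now looks tipped, with the -y end up. I'll wait a second and measure whether it has settled there, using the needle and plate tilt.

```bash
cat > tilt.py <<'E'
from h import *
B=np.array([.5075,.0452,0]);yw=-.22
R=np.array([[np.cos(yw),-np.sin(yw),0],[np.sin(yw),np.cos(yw),0],[0,0,1]])
def needle(c):
    q=c[180:300,295:455].astype(int); m=(q[...,2]>110)&(q[...,1]<60)&(q[...,0]<60); m[:, 110:]=0; m[:40]=0
    v,u=np.nonzero(m); return list(zip((u+295).tolist(),(v+180).tolist()))
def model(s,th): # lip tops & cradle plate ends for tilt th about knife axis z=.075
    P=np.array([[-.030,.099,-.02],[-.030,-.099,-.02],[.0,.095,-.002],[0,-.095,-.002]])
    c,n=np.cos(th),np.sin(th); Q=np.c_[P[:,0],c*P[:,1]-n*P[:,2],n*P[:,1]+c*P[:,2]+.075]
    return w2px(s,Q@R.T+B).round(1).tolist()
E
```

Request:
{"op": "advance", "data": {"ticks": [[0.06, [0, 0, 0], 0], [0.06, [0, 0, 0], 0], [0.06, [0, 0, 0], 0], [0.06, [0, 0, 0], 0], [0.06, [0, 0, 0], 0], [0.06, [0, 0, 0], 0], [0.06, [0, 0, 0], 0], [0.06, [0, 0, 0], 0], [0.06, [0, 0, 0], 0], [0.06, [0, 0, 0], 0], [0.06, [0, 0, 0], 0], [0.06, [0, 0, 0], 0], [0.06, [0, 0, 0], 0], [0.06, [0, 0, 0], 0]]}}

```text
time: 10.1
tool_pos: [0.5069, 0.0447, 0.1674]
ee_rot: [3.142, 0.0, -0.22]
wrist_force: [-1.3, 0.7, -0.0]
width: 0.0598
finger_force: 0.0
```

```bash
python3 - <<'E'
from tilt import *
print("level0",needle(cv2.imread("pics/scene0.png")))
s=robot.snapshot("scene");print("now",needle(s["color"]))
for t in(-.15,0,.15):print(t,model(s,t))
cv2.imwrite("pics/s3full.png",s["color"])
a=cv2.imread("pics/scene0.png")[200:280,320:430];b=s["color"][200:280,320:430]
cv2.imwrite("pics/s3.png",np.hstack([cv2.resize(x,(396,288),interpolation=2) for x in(a,b)]))
E
```

```text
level0 [(384, 258), (384, 259), (384, 260), (384, 261), (384, 262), (384, 263)]
now [(385, 258), (385, 259), (385, 260), (385, 261), (385, 262), (385, 263)]
-0.15 [[341.4, 263.5], [418.6, 242.6], [338.8, 249.8], [412.4, 230.2]]
0 [[340.0, 259.0], [417.2, 247.6], [338.5, 245.3], [412.1, 234.8]]
0.15 [[339.5, 254.2], [415.0, 252.4], [339.0, 240.6], [410.9, 239.4]]
```

View pics/s3.png

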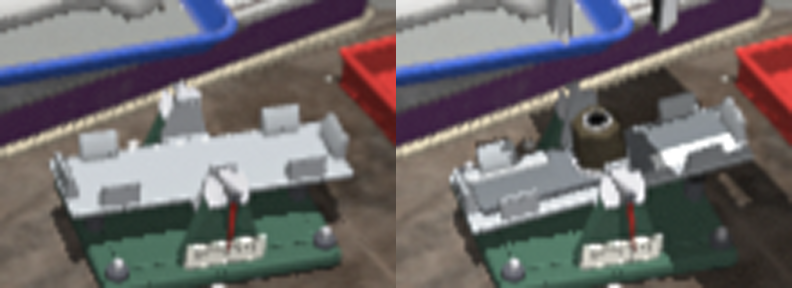

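After over 2 s the near-left plate corner has moved down 4 px and the right one up 5 px. That matches the model for −0.15, so the cradle is at its stop and the far blade is the lopsided one. I'll check its seating and get the tray geometry and regrasp offset.

```bash
python3 - <<'E'
from tilt import *
s=robot.snapshot("wrist");cv2.imwrite("pics/w3.png",s["color"]);o=robot.get_obs()
def hub(c,z):
    g=cv2.cvtColor(c,cv2.COLOR_BGR2GRAY); return g
h=px2w(s,[(318.5,252.6)],.0948)[0];print("hub local",(h-B)@R)
print("expected px for level/tilt",w2px(s,np.array([[0,0,.095],[0,.003,.0948]])@R.T+B))
# tray from top: threshold, approx quad of outer contour
im=cv2.imread("pics/top0.png");t=robot.snapshot("top")
hsv=cv2.cvtColor(im,cv2.COLOR_BGR2HSV)
m=((hsv[...,1]>180)&((hsv[...,0]<8)|(hsv[...,0]>172))).astype(np.uint8); m[:,:430]=0;m[:,520:]=0;m[:210]=0
c=max(cv2.findContours(m,0,2)[0],key=cv2.contourArea);q=cv2.approxPolyDP(cv2.convexHull(c),4,True)[:,0];print(q.tolist())
for z in(.034,):
    w=px2w(t,q,z);print(w.round(4),w.mean(0))
    f=cv2.minAreaRect(px2w(t,cv2.convexHull(c)[:,0],z)[:,:2].astype(np.float32));print(f)
E
```

```text
hub local [9.04710194e-05 3.08990500e-03 9.48000000e-02]
expected px for level/tilt [[322.5990521  252.79124085]
 [318.61960352 252.71526018]]
[[452, 222], [502, 226], [502, 315], [449, 311]]
[[ 0.6064 -0.1414  0.034 ]
 [ 0.5985 -0.2616  0.034 ]
 [ 0.3895 -0.2505  0.034 ]
 [ 0.3985 -0.127   0.034 ]] [ 0.49822915 -0.19511485  0.034     ]
((0.49791020154953003, -0.19468197226524353), (0.1270633190870285, 0.21399322152137756), 86.9003677368164)
```

Request:
{"op": "advance", "data": {"ticks": [[0.05, [0, 0, 0.03], 0], [0.05, [0, 0, 0.03], 0], [0.05, [0, 0, 0.02], 0], [0.05, [0, 0, 0.01], 0], [0.05, [0, 0, 0.006], 0], [0.05, [0, 0, 0], 0], [0.03, [0, 0, 0], 0], [0.03, [0, 0, 0], 0], [0.03, [0, 0, 0], 0], [0.03, [0, 0, 0], 0], [0.03, [0, 0, 0], 0], [0.03, [0, 0, 0], 0], [0.03, [0, 0, 0], 0], [0.03, [0, 0, 0], 0]]}}

```text
time: 11.42
tool_pos: [0.5084, 0.0451, 0.0733]
ee_rot: [-3.14, -0.004, -0.22]
wrist_force: [0.3, 2.1, 6.4]
width: 0.0339
finger_force: 29.0
```

Request:
{"op": "advance", "data": {"ticks": [[0.03, [0, 0, 0], 0], [0.03, [0, 0, 0], 0], [0.03, [0, 0, 0], 0], [0.03, [0, 0, 0], 0], [0.03, [0, 0, 0], 0], [0.03, [0, 0, 0], 0]]}}

```text
time: 11.92
tool_pos: [0.5084, 0.0451, 0.0733]
ee_rot: [-3.14, -0.004, -0.22]
wrist_force: [-0.2, 3.0, 6.0]
width: 0.034
finger_force: 29.0
```

```bash
python3 - <<'E'
from tilt import *
s=robot.snapshot("scene");print(needle(s["color"]))
b=s["color"][190:280,310:430];cv2.imwrite("pics/s4.png",cv2.resize(b,(640,480),interpolation=2))
E
```

```text
[(385, 258), (385, 259), (385, 260), (385, 261), (385, 262), (385, 263), (385, 264), (385, 265)]
```

View pics/s4.png

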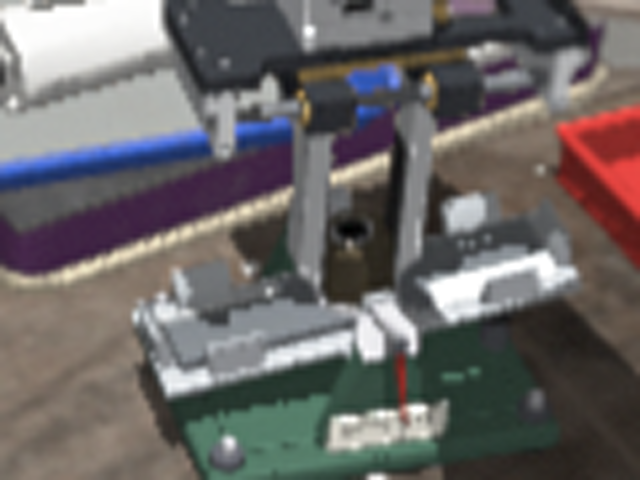

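The cradle is still partly tilted in the grip, since a fingertip is touching the raised side of the blade. A slow lift should let the blade square up in the pads.

Request:
{"op": "advance", "data": {"ticks": [[0.03, [0, 0, -0.002], 0], [0.03, [0, 0, -0.002], 0], [0.03, [0, 0, -0.002], 0], [0.03, [0, 0, 0], 0], [0.03, [0, 0, 0], 0], [0.03, [0, 0, 0], 0]]}}

```text
time: 12.47
tool_pos: [0.5064, 0.0445, 0.0768]
ee_rot: [3.141, 0.001, -0.22]
wrist_force: [0.4, 0.2, -4.0]
width: 0.0336
finger_force: 28.9
```

Request:
{"op": "advance", "data": {"ticks": [[0.03, [0, 0, -0.01], 0], [0.03, [0, 0, -0.02], 0], [0.03, [0, 0, -0.03], 0], [0.03, [0, 0, -0.02], 0], [0.03, [0.0074, 0.0393, 0], 0], [0.03, [0.0074, 0.0393, 0], 0], [0.03, [0.0074, 0.0393, 0], 0], [0.03, [0.0074, 0.0393, 0], 0], [0.03, [0.0074, 0.0393, 0], 0], [0.03, [0.0074, 0.0393, 0], 0], [0.03, [0, 0, 0], 0]]}}

```text
time: 13.38
tool_pos: [0.4974, -0.2026, 0.1578]
ee_rot: [3.136, 0.0, -0.228]
wrist_force: [-0.2, -0.4, -4.2]
width: 0.0321
finger_force: 30.0
```

Request:
{"op": "advance", "data": {"ticks": [[0.03, [0, 0, 0], -0.124], [0.03, [0, 0, 0], -0.124], [0.03, [0, 0, 0], -0.124], [0.03, [0, 0, 0], -0.124], [0.03, [0, 0, 0], -0.124], [0.03, [0, 0, 0], -0.124], [0.03, [0, 0, 0], -0.124], [0.03, [0, 0, 0], -0.124], [0.03, [0, 0, 0], -0.124], [0.03, [0, 0, 0], -0.124], [0.03, [0, 0, 0], -0.124], [0.03, [0, 0, 0], -0.124], [0.03, [0, 0, 0], -0.124], [0.03, [0, 0, 0], -0.124], [0.03, [0, 0, 0], 0], [0.03, [0, 0, 0], 0]]}}

```text
time: 14.72
tool_pos: [0.4986, -0.1948, 0.1578]
ee_rot: [-3.141, -0.0, 1.513]
wrist_force: [0.4, 0.2, -5.0]
width: 0.032
finger_force: 30.0
```

```bash
python3 - <<'E'
from h import *
s=robot.snapshot("wrist");o=robot.get_obs();print(o["tool_pos"],o["ee_rot"],o["width"])
t=robot.snapshot("scene")["color"][130:310,330:570]
cv2.imwrite("pics/w5.png",np.vstack([cv2.resize(s["color"],(400,300)),cv2.resize(t,(400,300))]))
E
```

```text
[ 0.49861971 -0.19486974  0.15774022] [-3.14136184e+00 -7.28060249e-05  1.51292403e+00] 0.03133998614290816
```

View pics/w5.png

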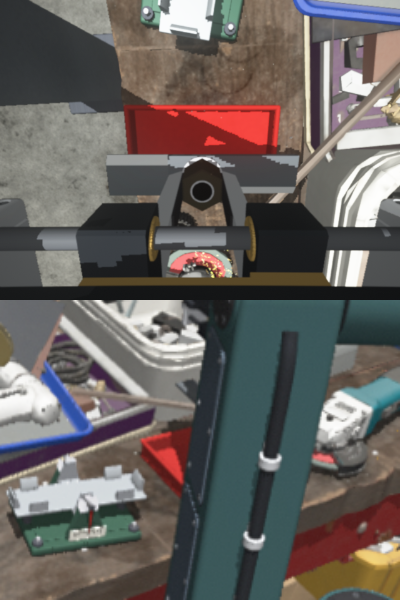

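Picture 11 shows the blade level in the grip again, parallel to the tray and centred on it (columns about 203 and 202 in the downscaled wrist view), with the cradle empty and level. That's one picture over the limit of 10, so I'll view no more and work from numbers only.

Request:
{"op": "advance", "data": {"ticks": [[0.03, [0, 0, 0.03], 0], [0.03, [0, 0, 0.03], 0], [0.03, [0, 0, 0.03], 0], [0.03, [0, 0, 0.02], 0], [0.03, [0, 0, 0.012], 0], [0.03, [0, 0, 0.006], 0], [0.03, [0, 0, 0], 0], [0.03, [0, 0, 0], 0]]}}

```text
time: 15.48
tool_pos: [0.4996, -0.1955, 0.0307]
ee_rot: [3.14, 0.001, 1.515]
wrist_force: [0.4, -0.8, -3.7]
width: 0.0319
finger_force: 30.0
```

Request:
{"op": "advance", "data": {"ticks": [[0.03, [0, 0, 0.003], 0], [0.03, [0, 0, 0.003], 0], [0.03, [0, 0, 0], 0], [0.03, [0, 0, 0], 0]]}}

```text
time: 15.82
tool_pos: [0.4999, -0.1957, 0.0248]
ee_rot: [3.139, 0.001, 1.516]
wrist_force: [1.0, -0.6, -1.7]
width: 0.0321
finger_force: 30.0
```

Request:
{"op": "advance", "data": {"ticks": [[0.03, [0, 0, 0.002], 0], [0.03, [0, 0, 0], 0], [0.06, [0, 0, 0], 0], [0.06, [0, 0, 0], 0], [0.06, [0, 0, 0], 0], [0.06, [0, 0, 0], 0], [0.06, [0, 0, 0], 0], [0.06, [0, 0, 0], 0], [0.06, [0, 0, 0], 0], [0.06, [0, 0, -0.02], 0], [0.094, [0, 0, -0.03], 0], [0.094, [0, 0, -0.04], 0], [0.094, [0, 0, -0.04], 0], [0.094, [0, 0, -0.03], 0], [0.094, [0, 0, 0], 0]]}}

```text
time: 17.07
tool_pos: [0.5023, -0.1969, 0.1902]
ee_rot: [3.128, 0.006, 1.516]
wrist_force: [0.4, 0.2, 1.8]
width: 0.0901
finger_force: 0.0
```

Request:
{"op": "advance", "data": {"ticks": [[0.094, [0.0385, -0.00705, 0], 0], [0.094, [0.0385, -0.00705, 0], 0], [0.094, [0.0385, -0.00705, 0], 0], [0.094, [0.0385, -0.00705, 0], 0], [0.094, [0.0385, -0.00705, 0], 0], [0.094, [0.0385, -0.00705, 0], 0], [0.094, [0.0385, -0.00705, 0], 0], [0.094, [0.0385, -0.00705, 0], 0], [0.094, [0.0385, -0.00705, 0], 0], [0.094, [0.0385, -0.00705, 0], 0], [0.094, [0.0385, -0.00705, 0], 0], [0.094, [0.0385, -0.00705, 0], 0], [0.094, [0.0385, -0.00705, 0], 0], [0.094, [0.0385, -0.00705, 0], 0], [0.094, [0, 0, 0], 0]]}}

```text
time: 18.32
tool_pos: [0.4275, 0.3542, 0.1796]
ee_rot: [-3.139, -0.002, 1.523]
wrist_force: [-0.0, -1.0, 0.6]
width: 0.0942
finger_force: 0.0
```

Request:
{"op": "advance", "data": {"ticks": [[0.094, [0, 0, 0], -0.12], [0.094, [0, 0, 0], -0.12], [0.094, [0, 0, 0], -0.12], [0.094, [0, 0, 0], -0.12], [0.094, [0, 0, 0], -0.12], [0.094, [0, 0, 0], -0.12], [0.094, [0, 0, 0], -0.12], [0.094, [0, 0, 0], -0.12], [0.094, [0, 0, 0], -0.12], [0.094, [0, 0, 0], -0.12], [0.094, [0, 0, 0], -0.12], [0.094, [0, 0, 0], -0.115], [0.094, [0, 0, 0], 0], [0.094, [0, 0, 0], 0]]}}

```text
time: 19.48
tool_pos: [0.4298, 0.3479, 0.1807]
ee_rot: [-3.141, -0.001, 2.947]
wrist_force: [-0.5, 0.3, -0.6]
width: 0.094
finger_force: 0.0
```

```bash
python3 - <<'E'
from h import *
t=robot.snapshot("top");im=t["color"];o=robot.get_obs();cv2.imwrite("pics/t6.png",im);s=robot.snapshot("wrist");cv2.imwrite("pics/w6.png",s["color"])
print(o["tool_pos"],o["ee_rot"])
# blade in tray: non-red inside tray outline
hsv=cv2.cvtColor(im,cv2.COLOR_BGR2HSV)
poly=px2w(t,[[456,228],[499,231],[498,309],[453,306]],.034)
roi=np.zeros(im.shape[:2],np.uint8);cv2.fillPoly(roi,[np.array([[456,228],[499,231],[498,309],[453,306]])],1)
m=((hsv[...,1]<120)&(roi>0)).astype(np.uint8);c=max(cv2.findContours(m,0,2)[0],key=cv2.contourArea)
w=px2w(t,c[:,0],.01)[:,:2].astype(np.float32);print("tray blade",cv2.minAreaRect(w))
# wrist: expected corners of near blade and segmented grey
E0=w2px(s,[[.431,.3485,.006]])[0];print("exp",E0)
hs=cv2.cvtColor(s["color"],cv2.COLOR_BGR2HSV);x,y=E0.astype(int)
m=(hs[...,1]<45).astype(np.uint8);m[:, :max(0,x-120)]=0;m[:,x+120:]=0;m[:max(0,y-60)]=0;m[y+45:]=0
n,l,st,ce=cv2.connectedComponentsWithStats(m);print(st[1:][st[1:,4]>100].tolist())
E
```

```text
[0.42977183 0.34800076 0.18088207] [-3.14079063e+00 -5.50986472e-04  2.94765710e+00]
tray blade ((0.49994081258773804, -0.19703829288482666), (0.04667733237147331, 0.18391597270965576), 85.49935150146484)
exp [323.5406785 226.1584518]
[[203, 166, 170, 32, 2871], [203, 197, 210, 74, 7929], [313, 223, 22, 22, 388], [341, 259, 26, 11, 118], [302, 260, 25, 11, 130]]
```

The rejected blade lies flat in the tray at (0.500,-0.197), measuring about 0.046 × 0.184. Next I'll locate the near blade by fitting a blade-shaped rectangle to the saturation in a rectified patch.

```bash
cat > fit.py <<'E'
from h import *
from scipy.optimize import minimize
def fit(s,x0,y0,yaw0,z,bw=.02,bl=.09,f=None):
    hs=cv2.GaussianBlur(cv2.cvtColor(s["color"],cv2.COLOR_BGR2HSV)[...,1],(0,0),.8).astype(np.float32)
    def samp(p,a,b):
        c,n=np.cos(p[2]),np.sin(p[2]);P=np.c_[p[0]+c*a-n*b,p[1]+n*a+c*b,np.full(a.size,z)]
        q=w2px(s,P).astype(np.float32);return cv2.remap(hs,q[:,0].copy().reshape(1,-1),q[:,1].copy().reshape(1,-1),1)[0]
    t=np.linspace(-1,1,60);t=t[abs(t)>.3]
    def cost(p):
        d=.004;v=0
        for k,sg in((-1,1),(1,-1)):
            for e in(-1,1):
                v+=sg*samp(p,np.full(t.size,e*(bw+k*d)),t*(bl-.008)).mean()+sg*.5*samp(p,np.linspace(-.8,.8,20)*bw,np.full(20,e*(bl+k*d))).mean()
        return v
    best=min((minimize(cost,[x0+a,y0+b,yaw0],method="Nelder-Mead",options=dict(initial_simplex=np.array([x0+a,y0+b,yaw0])+np.array([[0,0,0],[.004,0,0],[0,.004,0],[0,0,.04]]))) for a in(-.003,.003) for b in(-.003,.003)),key=lambda r:r.fun)
    return best.x,best.fun
E
python3 - <<'E'
from fit import *
s=robot.snapshot("wrist");o=robot.get_obs()
b,f=fit(s,.431,.3485,-.19,.006);print(b,f)
t=robot.snapshot("top");im=cv2.imread("pics/top0.png");t["color"]=im;print("top0",fit(t,.431,.3485,-.19,.006))
d=b[:2]-o["tool_pos"][:2];y=o["ee_rot"][2];print("dyaw",b[2]+np.pi-y,"dx dy",d[0]*np.cos(y)+d[1]*np.sin(y),d[0]*np.sin(y)-d[1]*np.cos(y))
E
```

```text
[ 0.42960628  0.34914911 -0.19244041] -124.84666442871094
top0 (array([ 0.43069135,  0.3485839 , -0.19414057]), np.float64(-105.48371887207031))
dyaw 0.00037797226372227044 dx dy 0.00038759971523428334 0.0008698468617127591
```

Request:
{"op": "advance", "data": {"ticks": [[0.094, [0.0004, 0.0008, 0.04], 0], [0.094, [0, 0, 0.04], 0], [0.094, [0, 0, 0.04], 0], [0.08, [0, 0, 0.02], 0], [0.06, [0, 0, 0.015], 0], [0.05, [0, 0, 0.01], 0], [0.05, [0, 0, 0.002], 0], [0.03, [0, 0, 0], 0], [0.03, [0, 0, 0], 0], [0.03, [0, 0, 0], 0], [0.03, [0, 0, 0], 0], [0.03, [0, 0, 0], 0], [0.03, [0, 0, 0], 0], [0.03, [0, 0, 0], 0], [0.03, [0, 0, 0], 0]]}}

```text
time: 20.93
tool_pos: [0.43, 0.3491, 0.0153]
ee_rot: [-3.141, 0.001, 2.951]
wrist_force: [-0.7, -2.5, 4.5]
width: 0.0315
finger_force: 30.0
```

Request:
{"op": "advance", "data": {"ticks": [[0.03, [0, 0, -0.02], 0], [0.03, [0, 0, -0.04], 0], [0.03, [0, 0, -0.04], 0], [0.03, [0, 0, -0.04], 0], [0.03, [-0.0148, -0.0316, 0], 0], [0.03, [-0.0148, -0.0316, 0], 0], [0.03, [-0.0148, -0.0316, 0], 0], [0.03, [-0.0148, -0.0316, 0], 0], [0.03, [-0.0148, -0.0316, 0], 0], [0.03, [-0.0148, -0.0316, 0], 0], [0.03, [-0.0148, -0.0316, 0], 0], [0.03, [-0.0148, -0.0316, 0], 0], [0.03, [-0.0148, -0.0316, 0], 0], [0.03, [0, 0, 0], 0.029], [0.03, [0, 0, 0], 0], [0.03, [0, 0, 0], 0]]}}

```text
time: 22.27
tool_pos: [0.5057, 0.045, 0.1531]
ee_rot: [3.141, -0.003, 2.922]
wrist_force: [-0.7, -0.1, -3.0]
width: 0.0316
finger_force: 30.0
```

```bash
python3 - <<'E'
from h import *
s=robot.snapshot("wrist");cv2.imwrite("pics/w7.png",s["color"]);o=robot.get_obs();tp=o["tool_pos"];y=o["ee_rot"][2];print(tp,y)
d=np.array([.507,.0447])-tp[:2];print("dx dy",d[0]*np.cos(y)+d[1]*np.sin(y),d[0]*np.sin(y)-d[1]*np.cos(y))
# held blade far edge: view-fixed; compare with first carry picture w2
a=cv2.imread("pics/w2.png").astype(int).sum(2);b=s["color"].astype(int).sum(2)
for c in(185,215,435,460): print(c,[int(np.argmax(abs(np.diff(i[230:262,c]))))+230 for i in(a,b)],[np.abs(np.diff(i[230:262,c])).max() for i in(a,b)])
E
```

```text
[0.50578531 0.0455605  0.15336088] 2.922893800278928
dx dy -0.001372448628882458 -0.0005764630156118622
185 [249, 248] [np.int64(135), np.int64(302)]
215 [248, 248] [np.int64(96), np.int64(227)]
435 [248, 251] [np.int64(119), np.int64(105)]
460 [251, 251] [np.int64(22), np.int64(94)]
```

Request:
{"op": "advance", "data": {"ticks": [[0.03, [-0.0014, -0.0005, 0.02], 0], [0.03, [0, 0, 0.02], 0], [0.03, [0, 0, 0.015], 0], [0.03, [0, 0, 0.008], 0], [0.03, [0, 0, 0.006], 0], [0.03, [0, 0, 0.004], 0], [0.03, [0, 0, 0.002], 0], [0.03, [0, 0, 0.002], 0], [0.03, [0, 0, 0.002], 0], [0.03, [0, 0, 0], 0], [0.03, [0, 0, 0], 0]]}}

```text
time: 23.23
tool_pos: [0.508, 0.044, 0.0759]
ee_rot: [3.142, 0.001, 2.922]
wrist_force: [0.4, 0.3, -4.2]
width: 0.0318
finger_force: 30.0
```

Request:
{"op": "advance", "data": {"ticks": [[0.03, [0, 0, 0.002], 0], [0.03, [0, 0, 0.002], 0], [0.03, [0, 0, 0.001], 0], [0.03, [0, 0, 0], 0], [0.03, [0, 0, 0], 0]]}}

```text
time: 23.65
tool_pos: [0.5077, 0.044, 0.0704]
ee_rot: [-3.141, -0.0, 2.922]
wrist_force: [0.2, -0.1, -4.9]
width: 0.0317
finger_force: 30.0
```

Close to the floor with no side load, so I'll release, rise and let it settle for 2 s.

Request:
{"op": "advance", "data": {"ticks": [[0.03, [0, 0, 0.001], 0], [0.05, [0, 0, 0], 0], [0.05, [0, 0, 0], 0], [0.05, [0, 0, 0], 0], [0.05, [0, 0, 0], 0], [0.05, [0, 0, 0], 0], [0.05, [0, 0, 0], 0], [0.05, [0, 0, -0.01], 0], [0.05, [0, 0, -0.03], 0], [0.05, [0, 0, -0.03], 0], [0.05, [0, 0, -0.03], 0], [0.05, [0, 0, 0], 0], [0.05, [0, 0, 0], 0], [0.05, [0, 0, 0], 0], [0.05, [0, 0, 0], 0], [0.05, [0, 0, 0], 0], [0.05, [0, 0, 0], 0], [0.05, [0, 0, 0], 0], [0.05, [0, 0, 0], 0], [0.05, [0, 0, 0], 0]]}}

```text
time: 25.32
tool_pos: [0.5076, 0.0441, 0.1691]
ee_rot: [-3.141, -0.001, 2.922]
wrist_force: [0.2, 1.3, 0.1]
width: 0.05
finger_force: 0.0
```

Request:
{"op": "advance", "data": {"ticks": [[0.05, [0, 0, 0], 0], [0.05, [0, 0, 0], 0], [0.05, [0, 0, 0], 0], [0.05, [0, 0, 0], 0], [0.05, [0, 0, 0], 0], [0.05, [0, 0, 0], 0], [0.05, [0, 0, 0], 0], [0.05, [0, 0, 0], 0], [0.05, [0, 0, 0], 0], [0.05, [0, 0, 0], 0], [0.05, [0, 0, 0], 0], [0.05, [0, 0, 0], 0], [0.05, [0, 0, 0], 0], [0.05, [0, 0, 0], 0], [0.05, [0, 0, 0], 0], [0.05, [0, 0, 0], 0], [0.05, [0, 0, 0], 0], [0.05, [0, 0, 0], 0]]}}

```text
time: 26.82
tool_pos: [0.5077, 0.0441, 0.1695]
ee_rot: [-3.142, 0.0, 2.922]
wrist_force: [-0.1, -0.2, 0.4]
width: 0.05
finger_force: 0.0
```

```bash
python3 - <<'E'
from tilt import *
from scipy.ndimage import map_coordinates
s=robot.snapshot("wrist");cv2.imwrite("pics/w8.png",s["color"]);sc=robot.snapshot("scene");cv2.imwrite("pics/s8.png",sc["color"])
print("tip",robot.get_obs()["tool_pos"])
# hub bore: dark disc near expectation (wrist)
for n,p in(("level",[0,0,.095]),("+.15",[0,-.003,.0948]),("-.15",[0,.003,.0948])): print(n,w2px(s,np.array([p])@R.T+B))
g=cv2.cvtColor(s["color"],cv2.COLOR_BGR2GRAY);e=w2px(s,np.array([[0,0,.095]])@R.T+B)[0].astype(int)
print(e);sub=g[e[1]-28:e[1]+28,e[0]-28:e[0]+28]
ci=cv2.HoughCircles(cv2.GaussianBlur(sub,(3,3),0),cv2.HOUGH_GRADIENT,1,10,param1=120,param2=12,minRadius=6,maxRadius=18);print("circles",ci+np.array([*(e-28),0]) if ci is not None else None)
# plate near-edge corner rows in scene: level, tipped, now
for nm,c in(("empty",cv2.imread("pics/scene0.png")),("tipped",cv2.imread("pics/s3full.png")),("now",sc["color"])):
    g=c.astype(int); # bottom edge of plate: bright -> green
    f=lambda u:[v for v in range(230,275) if g[v,u,1]-g[v,u,2]<15 and g[v+1,u,1]-g[v+1,u,2]>=15][:2]
    print(nm,{u:f(u) for u in(350,356,362,392,398,404)},needle(c))
E
```

```text
tip [0.50770456 0.04408675 0.16947864]
level [[323.89795522 251.5326153 ]]
+.15 [[319.94550094 251.45539321]]
-.15 [[327.84942507 251.46327829]]
[323 251]
circles [[[322.5        253.5          9.10000038]
  [332.5        242.5         14.10000038]
  [320.5        239.5          8.19999981]]]
empty {350: [259], 356: [258], 362: [235, 258], 392: [253, 271], 398: [252, 255], 404: [256]} [(384, 258), (384, 259), (384, 260), (384, 261), (384, 262), (384, 263)]
tipped {350: [263], 356: [261], 362: [235, 259], 392: [251, 271], 398: [250], 404: [256]} [(385, 258), (385, 259), (385, 260), (385, 261), (385, 262), (385, 263)]
now {350: [259], 356: [258], 362: [235, 257], 392: [253, 271], 398: [252], 404: [255]} [(384, 258), (384, 259), (384, 260), (384, 261), (384, 262), (384, 263), (384, 264)]
```

The plate rows and needle match the empty, level cradle, and the hub is where a seated blade puts it. One last check: triangulate the hub height and look for tilt across x.

```bash
python3 - <<'E'
from tilt import *
sc=robot.snapshot("scene");g=cv2.GaussianBlur(cv2.cvtColor(sc["color"],cv2.COLOR_BGR2GRAY),(0,0),1)
for z in(.090,.095,.100): print(z,w2px(sc,np.array([[0,0,z]])@R.T+B).round(1))
e=w2px(sc,np.array([[0,0,.095]])@R.T+B)[0].astype(int);sub=g[e[1]-7:e[1]+8,e[0]-8:e[0]+9]
for gg,n in((sub,"now"),):
    w=np.clip(np.percentile(gg,12)-gg.astype(float),0,None);v,u=np.mgrid[:15,:17];print(n,(w*u).sum()/w.sum()+e[0]-8,(w*v).sum()/w.sum()+e[1]-7)
print(sub)
# earlier blade (tipped but seated) for comparison
g2=cv2.GaussianBlur(cv2.cvtColor(cv2.imread("pics/s3full.png"),cv2.COLOR_BGR2GRAY),(0,0),1)[e[1]-7:e[1]+8,e[0]-8:e[0]+9]
print(np.unravel_index(sub.argmin(),sub.shape),np.unravel_index(g2.argmin(),g2.shape))
t=robot.snapshot("top")
from fit import fit
E
```

```text
0.09 [[376.4 234.4]]
0.095 [[376.6 232.8]]
0.1 [[376.7 231.1]]
now 383.0886075949367 231.0379746835443
[[141 130 130 125 120 117 111  97  79  66  60  54  50  49  48  47  46]
 [131 125 126 118 108 104  98  85  67  55  50  47  46  45  46  46  46]
 [111 110 112 109 104 101  95  83  66  54  49  47  45  45  45  45  45]
 [102 103 105 104 102 100  95  84  71  61  54  49  46  45  45  45  45]
 [101 102 102 100 100 101  98  89  80  73  65  55  48  45  44  44  44]
 [101 101  98  95  99 106 103  90  82  78  73  63  53  46  42  42  42]
 [100  97  92  91 103 114 102  78  65  62  64  66  62  51  42  40  41]
 [ 97  89  83  88 105 118  99  68  50  46  52  67  73  59  44  39  40]
 [ 95  82  74  81 100 113 102  79  64  56  61  78  85  68  49  41  40]
 [ 93  75  65  72  88 101 103 100  92  83  84  93  92  74  55  44  41]
 [ 91  71  59  63  76  87  95 101 101  94  93  96  90  75  58  47  44]
 [ 91  69  54  55  65  74  81  87  88  87  87  86  79  68  56  48  48]
 [ 88  66  51  50  55  61  66  69  71  73  74  72  66  58  51  48  54]
 [ 84  63  49  47  50  53  55  57  58  60  62  60  56  52  48  48  56]
 [ 86  63  49  47  49  50  51  52  52  53  54  54  51  49  47  49  56]]
(np.int64(7), np.int64(15)) (np.int64(8), np.int64(7))
```

The hub bore is at (377,232) against a predicted (376.6,232.8), so the blade is seated on the floor. I'll hand the job in.

```bash
python3 -c "
from bench import robot
print(robot.close_job())"
```

```text
the job is handed in; nothing more can be done
None
```

The blade that lay farther from the robot tipped the cradle to its stop and is now flat in the red tray, hub up; the true blade sits level in the cradle, handed in at about 27 s by the robot's clock with no verdict shown, though I viewed 11 pictures, one over the limit of 10.

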